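# File a test panel in the sample rack and hang its mug

## Robot

A 6-joint arm with a two-finger parallel gripper is mounted at the origin on the work surface. World frame = base frame: x ahead of the robot, y to its left, z up, the work surface at z = 0. Lengths are in m, angles in rad, forces in N, time in s.
With the tool pointing down it reaches from about 0.3 to 0.825 m from the base axis. Payload 5.4 kg.
Tool frame: the origin (TCP) lies at the very end of the fingers, on their centre line; the grasp point (between the pads) lies 19 mm behind it; z points along the fingers, x is the direction in which the jaws open and shut, and the axes are right-handed (so a half turn about z gives the same grasp; the last joint's range is limited). The gripper opens to 92 mm and grips with 3 to 60 N. Pads are 20 mm wide; open, the fingers measure 128 mm over their backs; the gripper's body (75 mm by 189 mm) begins 69 mm behind the grasp point.
Start: joints at [-1.372, 0.158, 1.597, -0, 1.386, -0.21], TCP at [0.229, -0.528, 0.215] pointing down, gripper open.
Joint ranges: [-2.91, 2.91], [-0.94, 2.29], [0.18, 2.7], [-1.29, 4.43], [0.17, 2.64], [-3, 3]. Speed limits (rad/s): [2.57, 2.57, 3.14, 3.14, 3.14, 3.14].

## Interface

Orientations are given as a rotation vector (axis times angle).
In Python, from workcell import bot gives the robot as it stands. Calls block until the motion is done:
- bot.goto(position, orientation): joint-space move of the TCP to a pose.
- bot.line_to(position, rot=None, max_speed=0.15): straight line of the TCP; rot=None keeps the orientation; max_speed is the mean speed in m/s.
- bot.set_joints(angles): joint-space move.
- bot.set_gripper(opening, newtons=None): opening from 0.0 (shut) to 1.0 (fully open); newtons is the grip in N (None keeps the last); returns when the fingers have stopped.
- bot.hold(seconds).
- bot.inverse_kinematics(position, orientation): joint angles nearest the present ones, or None.
- bot.read_camera(name): name is "scene" or "top" or "wrist"; returns a dict with "pixels" (384x512x3 uint8, blue, green, red), "fx", "fy", "cx", "cy" (pixels), "R" (3x3) and "t" (3): a world point X has camera coordinates R X + t. Camera axes: x right, y down, z forward; pixel columns grow to the right and rows downward; lengths in m; the calibration is good to about 2 mm. A picture is of the moment at which its call begins. There is no depth.
A pose or a line that the arm cannot do raises bot.MotionError and nothing moves.
- bot.job_done(): hands the job in, once; it reports no verdict.
Readings, each from a call of its own:
- bot.current_clock(): time.
- bot.current_joints(): joint angles.
- bot.current_joint_vel(): joint speeds.
- bot.current_effort(): joint torques, N m.
- bot.current_ee_pos(): TCP position.
- bot.current_tool_rot(): TCP orientation.
- bot.current_contact_force(): force on the tool from outside, world axes, zero at the start.
- bot.current_ft_torque(): the same for the moment, N m.
- bot.current_opening(): opening from 0.0 (shut) to 1.0 (fully open).
Only numpy, scipy, OpenCV 4.12 (cv2) and the standard library are available. Lean on these libraries where they do the work, as an engineer would, in place of code of your own. Each camera call takes 0.05 s, during which the arm holds its last target. There are 200 camera calls.

## Task

Put the finished glaze samples away: take the long clay panel out of the drip stand and slide it upright down into the free front slot of the wooden sample rack until it sits on the bottom, then turn the wooden keeper fully over its top edge so that it cannot come out. Also hang the mug by its handle on the steel hook. Lower both gently rather than dropping them, and leave the short panel, the cup, the bowl and the jar beside the hook stand where they are.

Things in the scene. Friction and masses are not known exactly. Their poses are not given: they have to be found in the camera images.
- panel: long flat buff clay panel, 10 mm thick (its x), 160 mm long (its y), 100 mm tall (its z), about 0.33 kg, standing on edge in one of the two grooves of the drip stand. Origin: centre of its underside. Either broad face may face either way.
- short_panel: bystander: the same kind of panel but only 100 mm long (10 mm thick, 100 mm tall), standing in the other groove. Origin: centre of its underside.
- drip_stand: fixed grey plastic stand, 130 mm (x) by 200 mm (y), with two straight grooves along its y, centred at x = -32 and +32 mm. Grooves are 13 mm wide; their floor is 8 mm and the top of the ribs 32 mm above the table. Origin: centre of its underside.
- rack: fixed plywood sample rack, base 130 mm (x) by 250 mm (y) and 15 mm thick, with two upright slots parallel to its y. The front slot (x = -30 mm) is free; the rear one (x = +30 mm) is filled by a panel of the same 160 x 100 mm size that is part of the rack. Origin: centre of its underside.
- slot (a point): middle of the floor of the free slot, 15 mm above the table; its y runs along the slot. The slot is formed by a guide at each end, reaching inward from |y| = 90 to 60 mm; between the guides it is open. Guides are 12.5 mm apart across x and rise 70 mm above this point, then flare outward for another 15 mm to about 26 mm wide. End stops stand at |y| = 83 mm. A seated panel has its origin here.
- keeper (a joint): angle of the wooden keeper, a bar 80 x 18 x 10 mm turning about a vertical pivot: 0 = closed, lying along the slot over the end of the panel (it ends on a stop); it grows counter-clockwise seen from above to 1.6 rad, pointing to the rack's -x. Stiff enough to stay where it is left.
- keeper_knob (a point): middle of the round upright knob (16 mm diameter, 30 mm tall, its foot 15 mm below this point) on the keeper, 52 mm from the pivot; the knob moves with the keeper
- keeper_pivot (a point): the keeper's vertical pivot axis at the underside of the bar, 119 mm above the table, on a post at the rack's -y end (107 mm from the slot's middle); axes as the rack. With the keeper closed the knob is 52 mm from here along +y.
- mug: white mug with a handle, 62 mm outer diameter, 90 mm tall, about 0.22 kg, standing on the table. Origin: centre of its underside, z up its axis. The handle is a D-shaped loop in the mug's y-z plane at +y, of 10 mm round bar; its opening runs from y = 31 to 63 mm and from 25 to 70 mm above the underside.
- mug_handle (a point): middle of the handle's upper bar, 48 mm from the mug's axis (its +y) and 75 mm above its underside
- hook_stand: fixed stand with a round wooden post (18 mm diameter, 230 mm tall) at its origin (centre of its underside) and one steel hook on it pointing to its -x. The hook is a flat steel strap 16 mm wide and 6 mm thick, its middle 222 mm high at the post, falling slightly to 215 mm at 78 mm out and then turning up to its tip, 234 mm high and 94 mm out.
- hook_seat (a point): point on top of the hook strap, 70 mm out from the post and 219 mm above the table, where a handle hangs; axes as the stand (hook points to -x)
- cup: bystander: white cup without handle, 72 mm wide, 85 mm tall. Origin: centre of its underside.
- bowl: bystander: white bowl, 120 mm wide, 55 mm tall. Origin: centre of its underside.
- glaze_jar: bystander: lidded jar 72 mm wide, 100 mm tall, beside the hook stand. Origin: centre of its underside.
Things that resemble listed ones, but are neither listed nor needed, are in the scene too. Leave any pink look-alike of the panel alone. Leave any black look-alike of the mug alone.

How it is judged:
By the outcome, as a careful person would: the job done as asked, in the order asked, and still so for the second after the job is handed in, with the robot touching nothing.
It also fails if it takes over 72 s, if anything falls off the work surface, if the arm or the gripper's body presses on something with over 40 N, if the wrist force passes 120 N, or if a joint passes its speed limit or range.

## Working session

There is one attempt and no reset: what is moved stays moved. The work goes in short steps, each a Python script; the robot and the scene stay as the last script left them, time stands still between calls to the robot, and variables do not carry over. Pictures are saved under pics/ and viewed, about 8 in all and at most 12, crops included, and the job is handed in when it is done.

```bash
ls; mkdir -p pics; python3 - <<'E'
from workcell import bot
import cv2, numpy as np, pickle
d={}
for n in ["scene","top"]:
    c=bot.read_camera(n); d[n]=c; cv2.imwrite(f"pics/{n}0.png",cv2.resize(c["pixels"],(800,600),interpolation=cv2.INTER_CUBIC))
    print(n,c["fx"],c["cx"],c["cy"],np.round(c["R"],3).tolist(),np.round(c["t"],3), np.round(-c["R"].T@c["t"],3))
pickle.dump(d,open("cams.pkl","wb"))
print(bot.current_clock())
E
```

```text
pics
scene 433.4411651511102 250.6344894292003 184.843491292284 [[0.366, 0.931, -0.002], [0.759, -0.3, -0.578], [-0.539, 0.21, -0.816]] [-0.18  -0.245  1.6  ] [ 1.114 -0.242  1.163]
top 397.61350314788604 256.3641267947597 194.05137645974182 [[-0.025, -1.0, -0.009], [-0.996, 0.026, -0.086], [0.086, 0.007, -0.996]] [0.014 0.471 1.332] [ 0.354 -0.007  1.368]
0.1
```

View pics/scene0.png

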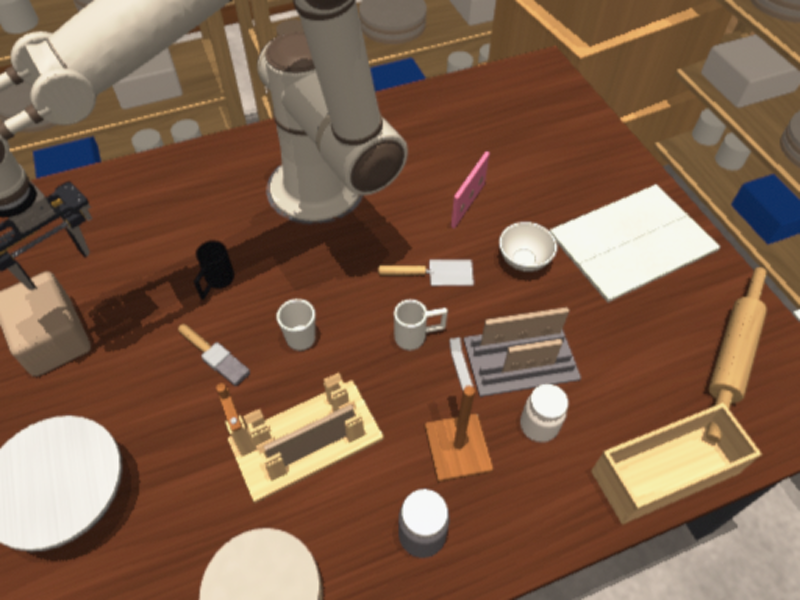

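View pics/top0.png

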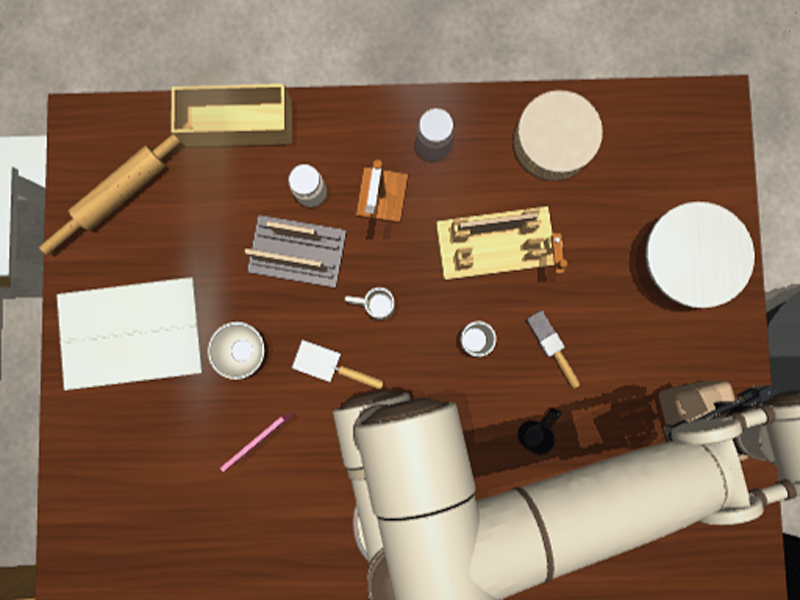

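Scene/top views: drip stand at top (297,250), with the long panel in its near groove (285,258) and the short one in the far groove. Rack at (495,242), keeper at its right end (560,252) pointing to −x. Mug at (378,303) with its handle to the left (+y), hook stand at (382,193). The pink panel and black mug are decoys. I'll enlarge both views for measuring.

```bash
python3 - <<'E'
import cv2, pickle
d=pickle.load(open("cams.pkl","rb"))
def crop(n,x0,y0,x1,y1,s):
    im=cv2.resize(d[n]["pixels"][y0:y1,x0:x1],None,fx=s,fy=s,interpolation=cv2.INTER_CUBIC)
    for x in range((x0+19)//20*20,x1,20): 
        cv2.line(im,((x-x0)*s,0),((x-x0)*s,6),(0,255,255),1); cv2.putText(im,str(x),((x-x0)*s,16),0,.35,(0,255,255),1)
    for y in range((y0+19)//20*20,y1,20): 
        cv2.line(im,(0,(y-y0)*s),(6,(y-y0)*s),(0,255,255),1); cv2.putText(im,str(y),(8,(y-y0)*s+4),0,.35,(0,255,255),1)
    cv2.imwrite(f"pics/{n}1.png",im)
crop("top",154,98,370,208,int(800/216)+0)
crop("scene",140,185,380,320,3)
E
```

```text
(no output)
```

View pics/top1.png

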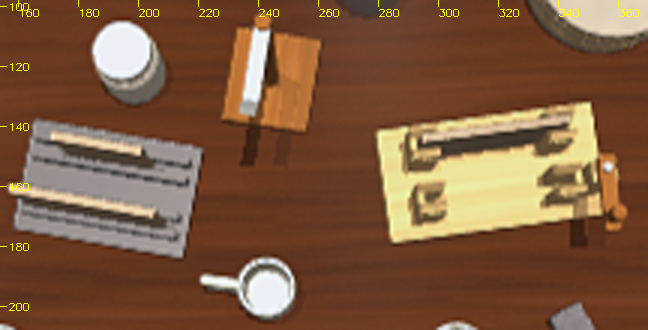

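View pics/scene1.png

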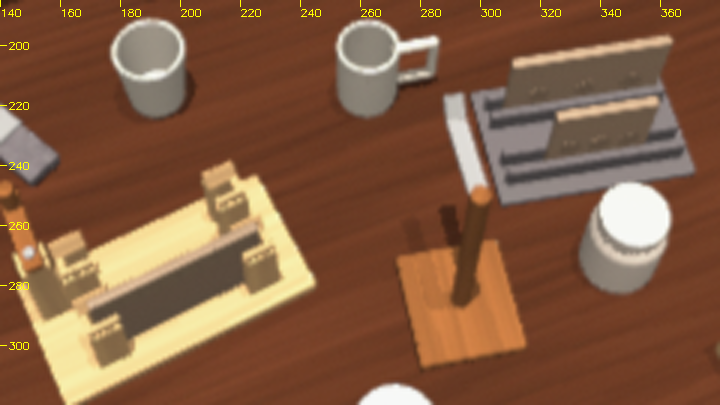

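```bash
cat > fit.py <<'E'
import numpy as np, pickle, cv2
from scipy.optimize import least_squares
d=pickle.load(open("cams.pkl","rb"))
def proj(c,X):
    Y=c["R"]@X+c["t"]; return np.array([c["fx"]*Y[0]/Y[2]+c["cx"],c["fy"]*Y[1]/Y[2]+c["cy"]])
def w(p,X): 
    c,s=np.cos(p[2]),np.sin(p[2]); return np.array([p[0]+c*X[0]-s*X[1],p[1]+s*X[0]+c*X[1],X[2]])
def fit(pts,x0):
    """pts: (cam, model xyz, full-image pixel); cam is name or dict"""
    f=lambda p:np.concatenate([proj(c if isinstance(c,dict) else d[c],w(p,np.array(X)))-np.array(px) for c,X,px in pts])
    r=least_squares(f,x0,loss="soft_l1"); return r.x,f(r.x).reshape(-1,2)
T=lambda u,v:(154+u/3-.33,98+v/3-.33)
S=lambda u,v:(140+u/3-.33,185+v/3-.33)
E
python3 - <<'E'
from fit import *
np.set_printoptions(precision=3,suppress=True)
o={}
o["rack"]=fit([("top",(.065,.125,.015),T(377,130)),("top",(.065,-.125,.015),T(590,102)),("top",(-.065,-.125,0.0),T(606,214)),("top",(-.065,.125,0),T(391,243)),
 ("scene",(.065,-.125,0),S(66,405)),("scene",(.065,.125,0),S(315,283)),("scene",(-.065,.125,.015),S(258,176)),
 ("top",(-.03,-.107,.13),T(607,167)),("scene",(-.03,-.107,.13),S(29,253))],[.55,-.15,.1])
o["drip"]=fit([("top",(.065,.1,.008),T(36,120)),("top",(.065,-.1,.008),T(203,148)),("top",(-.065,-.1,0),T(183,257)),("top",(-.065,.1,0),T(16,229)),
 ("scene",(.065,-.1,0),S(503,203)),("scene",(.065,.1,0),S(694,172)),("scene",(-.065,-.1,.008),S(472,92))],[.55,.15,-.1])
o["panel"]=fit([("top",(0,.08,.108),T(9,190)),("top",(0,-.08,.108),T(157,214)),("scene",(0,-.08,.108),S(512,65)),("scene",(0,.08,.108),S(671,40))],[.55,.15,-.1])
o["mug"]=fit([("top",(0,0,.09),T(267,287)),("top",(0,.068,.075),T(202,281)),("scene",(0,0,.09),S(368,47)),("scene",(0,.068,.075),S(436,41))],[.45,.05,0])
o["hook"]=fit([("top",(0,0,.23),T(262,18)),("top",(-.094,0,.234),T(249,112)),("scene",(0,0,.23),S(480,193)),("scene",(-.094,0,.234),S(455,97))],[.6,.05,0])
for k,(p,r) in o.items(): print(k,p,r.tolist() if 0 else np.round(r,1).tolist())
from fit import w
p=o["drip"][0]; print("grooves",w(p,(-.032,0,0)),w(p,(.032,0,0)))
print("slot",w(o["rack"][0],(-.03,0,0)),"knob", w(o["rack"][0],(-.03-.052,-.107,0)))
from workcell import bot
print(bot.current_tool_rot())
c=bot.read_camera("wrist");print(c["fx"],c["cx"],c["cy"])
from scipy.spatial.transform import Rotation as R
Rt=R.from_rotvec(bot.current_tool_rot()).as_matrix(); C=-c["R"].T@c["t"]
print("cam in tool",Rt.T@(C-bot.current_ee_pos()),c["R"]@Rt)
E
```

```text
rack [ 0.6   -0.21   0.101] [[-0.8, 0.3], [0.0, 0.5], [-0.8, 0.8], [-0.7, 0.2], [0.6, 1.9], [0.5, 2.3], [-0.3, -0.8], [1.4, 0.2], [-2.0, 0.3]]
drip [ 0.594  0.231 -0.194] [[-1.1, -0.0], [-0.2, 0.1], [0.0, 0.7], [-0.9, 0.5], [-0.8, 1.5], [0.2, 0.9], [-0.7, 0.0]]
panel [ 0.565  0.24  -0.191] [[-0.1, -0.5], [-0.4, -0.4], [-0.4, -0.2], [-0.3, -0.4]]
mug [ 0.469  0.048 -0.137] [[-0.7, -0.2], [0.5, -0.1], [0.3, -0.3], [-0.6, -0.0]]
hook [ 0.719  0.038 -0.182] [[0.2, 0.4], [-0.7, -0.1], [0.4, 1.4], [-0.8, -0.7]]
grooves [0.563 0.237 0.   ] [0.626 0.225 0.   ]
slot [ 0.571 -0.213  0.   ] knob [ 0.53  -0.325  0.   ]
[-2.625  1.724  0.002]
277.07395356447824 260.4940978026952 191.16416271009658
cam in tool [ 0.001 -0.081 -0.17 ] [[ 1.     0.     0.   ]
 [-0.     0.96  -0.281]
 [-0.     0.281  0.96 ]]
```

```bash
cat > h.py <<'E'
from workcell import bot
import numpy as np, cv2, pickle
from scipy.spatial.transform import Rotation as R
from fit import proj,w,fit
np.set_printoptions(precision=4,suppress=True)
def down(a):
    "tool pointing down, jaw axis at yaw a"
    c,s=np.cos(a),np.sin(a); return R.from_matrix(np.array([[c,s,0],[s,-c,0],[0,0,-1.]])).as_rotvec()
def snap(name,marks=(),crop=None,s=1):
    c=bot.read_camera("wrist"); pickle.dump(c,open(f"pics/{name}.pkl","wb")); im=c["pixels"].copy()
    x0,y0,x1,y1=crop or (0,0,512,384)
    im=cv2.resize(im[y0:y1,x0:x1],None,fx=s,fy=s,interpolation=cv2.INTER_CUBIC)
    for X in marks:
        p=proj(c,np.array(X)); q=(int(round((p[0]-x0+.5)*s)),int(round((p[1]-y0+.5)*s))); cv2.drawMarker(im,q,(255,0,255),0,8,1)
    cv2.imwrite(f"pics/{name}.png",im); return c
def stat(): print("t",bot.current_clock(),"tcp",np.array(bot.current_ee_pos()),"F",np.array(bot.current_contact_force()),"op",bot.current_opening())
RACK=[.600,-.210,.101]; PANEL=[.565,.240,-.191]; MUG=[.469,.048,-.137]; HOOK=[.719,.038,-.182]
E
python3 - <<'E'
from h import *
for a in (.101,.101+np.pi,-.191,-.191+np.pi): 
    for p in ([.571,-.213,.26],[.565,.24,.25]): print(a,bot.inverse_kinematics(p,down(a)))
s=w(RACK,(-.03,0,0)); bot.goto([s[0],s[1],.27],down(.101)); 
m=[w(RACK,X) for X in [(x,y,.015) for x in(.065,-.065) for y in (.125,-.125)]+[(-.03+e,y,.1) for e in(-.013,.013) for y in(-.09,-.06,.06,.09)]+[(-.03,-.107,.13),(-.082,-.107,.16)]]
snap("rackA",m,None,1.5); stat()
p=PANEL; bot.goto([p[0],p[1],.27],down(-.191))
m=[w(PANEL,(e,y,.108)) for e in (.005,-.005) for y in (.08,-.08)]
snap("panA",m,None,1.5); stat()
E
```

```text
0.101 [-0.5551  0.2208  1.4363  0.      1.4845 -0.6561]
0.101 [0.2051 0.2371 1.4367 0.     1.4678 0.1041]
3.242592653589793 [-0.5551  0.2208  1.4363  0.      1.4845  2.4855]
3.242592653589793 None
-0.191 [-0.5551  0.2208  1.4363 -0.      1.4845 -0.3641]
-0.191 [ 0.2051  0.2371  1.4367 -0.      1.4678  0.3961]
2.9505926535897933 [-0.5551  0.2208  1.4363  0.      1.4845  2.7775]
2.9505926535897933 [ 0.2051  0.2371  1.4367 -0.      1.4678 -2.7455]
t 1.9083 tcp [ 0.5696 -0.2141  0.2697] F [0.4151 0.1613 0.8883] op 1.0012184303231892
t 3.6167 tcp [0.5655 0.239  0.2699] F [-0.1438 -0.0029  0.3752] op 0.9986964169412925
```

View pics/rackA.png

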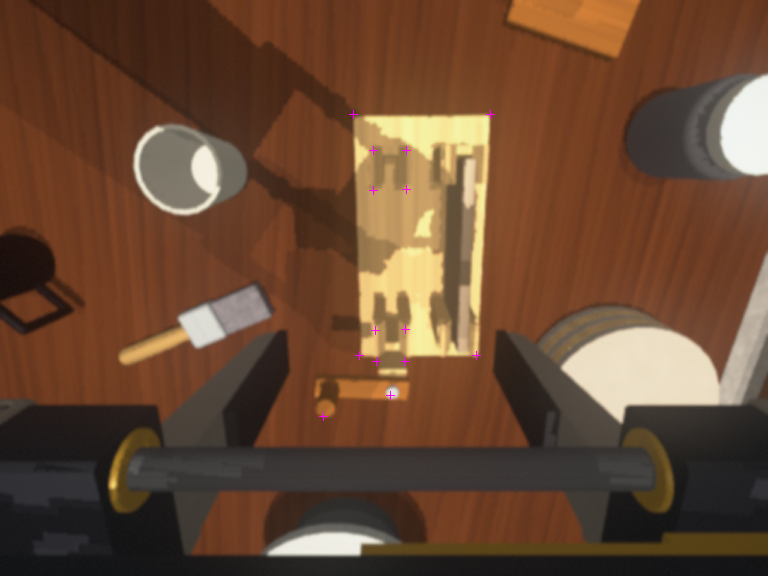

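View pics/panA.png

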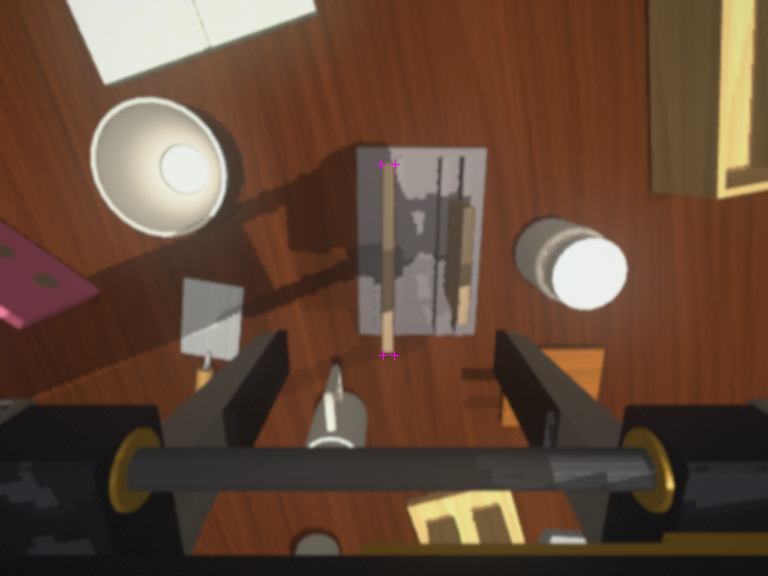

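Both wrist views agree with the fit: rack corners are within about 1 px. The panel ends sit about 2–3 px (2 mm) towards +y of the prediction. Now grasp the panel.

```bash
python3 - <<'E'
from h import *
p=[PANEL[0],PANEL[1]+.0015]; o=down(PANEL[2])
bot.set_gripper(.42)
bot.goto([*p,.14],o); bot.line_to([*p,.061],max_speed=.1); bot.hold(.2); stat()
bot.set_gripper(0,25); stat()
bot.line_to([*p,.215],max_speed=.1); bot.hold(.2); stat()
s=w(RACK,(-.03,0,0))
bot.goto([.50,.02,.24],down(-.03))
bot.goto([s[0],s[1],.24],down(RACK[2])); bot.hold(.3); stat()
m=[w(RACK,X) for X in [(x,y,.015) for x in(.065,-.065) for y in (.125,-.125)]+[(-.03,y,.1+.157) for y in (-.08,.08)]+[(-.03,-.107,.13)]]
z=bot.current_ee_pos()[2]
m[4:6]=[w(RACK,(-.03,y,z+.047-dz)) for y in(-.08,.08) for dz in (0,.1)]
snap("rackB",m,None,1.5)
E
```

```text
t 6.2417 tcp [0.5656 0.2416 0.0618] F [-0.1831  0.1784 -0.6518] op 0.41981541068030853
t 6.7833 tcp [0.5646 0.2415 0.0609] F [-1.9499  0.7925  1.4853] op 0.10792792101098926
t 8.675 tcp [0.5648 0.2415 0.2146] F [-0.2765  0.1999 -2.5624] op 0.1100471037972266
t 10.8583 tcp [ 0.5703 -0.212   0.2403] F [ 0.7465 -0.7982 -3.1953] op 0.11133139910612119
```

View pics/rackB.png

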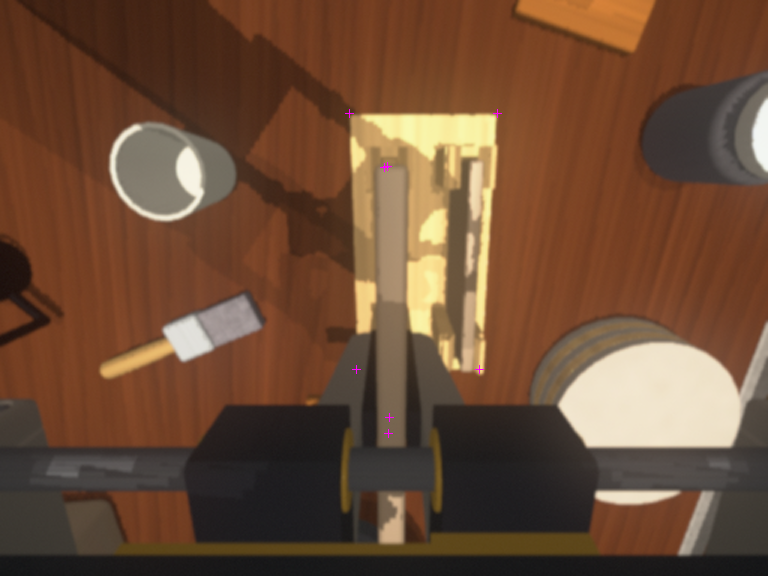

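The panel is held level in the jaws: its near end is at (392,165) against a predicted (386,167), so the wrist camera reads about +1.5 mm in x. The rack corners match. Now I'll lower it in steps with force feedback.

```bash
python3 - <<'E'
from h import *
s=w(RACK,(-.03,0,0)); x,y=s[0]-.001,s[1]
a=RACK[2]; ux=np.array([np.cos(a),np.sin(a)]); uy=np.array([-ux[1],ux[0]])
bot.line_to([x,y,.165],max_speed=.08); bot.hold(.2)
F0=np.array(bot.current_contact_force()); stat()
z=.165
while z>.070:
    z=max(z-(.008 if z>.09 else .005),.0690)
    bot.line_to([x,y,z],max_speed=.05)
    F=np.array(bot.current_contact_force())-F0
    fx,fy=F[:2]@ux,F[:2]@uy
    print(round(z,4),"f",round(fx,1),round(fy,1),round(F[2],1),"x",round(x,4),round(y,4))
    if F[2]>8: print("contact",z); break
    d=np.clip(fx*.0001,-.001,.001)*ux+(np.clip(fy*.0001,-.001,.001)*uy if abs(fy)>3 else 0)
    x+=d[0]; y+=d[1]
bot.hold(.2); stat()
c=bot.read_camera("scene"); cv2.imwrite("pics/s2.png",cv2.resize(c["pixels"][215:330,130:290],None,fx=4,fy=4,interpolation=cv2.INTER_CUBIC))
E
```

```text
t 12.2 tcp [ 0.5695 -0.2132  0.1656] F [-0.4609 -0.205  -1.8858] op 0.10577751610103807
0.157 f -0.1 -0.3 -1.1 x 0.5692 -0.213
0.149 f 1.1 0.2 0.3 x 0.5691 -0.213
0.141 f 0.2 1.2 0.0 x 0.5693 -0.213
0.133 f 0.8 5.2 5.4 x 0.5693 -0.213
0.125 f -1.1 11.4 12.4 x 0.5693 -0.2125
contact 0.12499999999999997
t 13.9417 tcp [ 0.5701 -0.2102  0.1269] F [-2.0881 12.0493 11.1247] op 0.10797828716126609
```

View pics/s2.png

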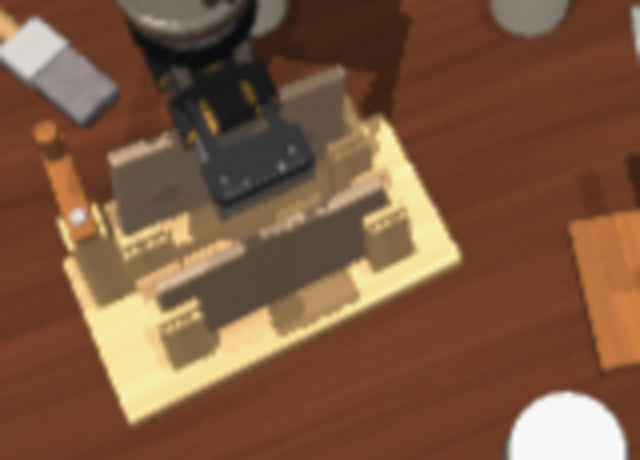

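The panel is in the guides, but its −y end is on the end-stop lead-in (force +y, +z). I'll raise it slightly, shift +y about 3.5 mm and go on.

```bash
python3 - <<'E'
from h import *
a=RACK[2]; ux=np.array([np.cos(a),np.sin(a)]); uy=np.array([-ux[1],ux[0]])
x,y=np.array([.5695,-.2130])+.0035*uy
bot.line_to([x,y,.142],max_speed=.06); bot.hold(.2)
F0=np.array([-.46,-.2,-2.2]); stat()
z=.142
while z>.0692:
    z=max(z-(.008 if z>.09 else .004),.0690)
    bot.line_to([x,y,z],max_speed=.05)
    F=np.array(bot.current_contact_force())-F0
    fx,fy=F[:2]@ux,F[:2]@uy
    print(round(z,4),"f",round(fx,1),round(fy,1),round(F[2],1),"x",round(x,4),round(y,4))
    if F[2]>10: print("contact",z); break
    d=np.clip(fx*.0002,-.001,.001)*ux+(np.clip(fy*.0002,-.001,.001)*uy if abs(fy)>2 else 0)
    x+=d[0]; y+=d[1]
bot.hold(.2); stat(); print(np.array(bot.current_ft_torque()))
E
```

```text
t 14.6333 tcp [ 0.5689 -0.2096  0.1415] F [-1.0688  0.9684 -2.5306] op 0.10380778232535226
0.134 f 0.1 0.4 0.4 x 0.5691 -0.2095
0.126 f 1.0 -0.0 0.1 x 0.5692 -0.2095
0.118 f -1.5 8.5 7.1 x 0.5694 -0.2095
0.11 f -0.2 13.3 10.9 x 0.569 -0.2085
contact 0.10999999999999996
t 16.0667 tcp [ 0.5692 -0.2054  0.111 ] F [-2.436  11.1149  7.3528] op 0.10955105577926527
[ 1.6113  0.3024 -0.0696]
```

```bash
python3 - <<'E'
from h import *
import fit as f
for n in ("rackA","rackB"):
    c=pickle.load(open(f"pics/{n}.pkl","rb"))
    for y in(.08,-.08): print(n,y,1.5*proj(c,w(RACK,(.03,y,.115))))
for y in (.08,-.08):
  P=w(RACK,(.03,y,.115)); t=proj(f.d["top"],P); s=proj(f.d["scene"],P); print(y,"top crop",(t-[154,98]+.33)*3,"scene crop",(s-[140,185]+.33)*3)
c=snap("in1"); 
# view: top end of panel & +y guide, contrast-stretched
im=c["pixels"][60:290,180:340]; cv2.imwrite("pics/in1c.png",cv2.resize(cv2.convertScaleAbs(im,alpha=1.4,beta=20),None,fx=2.6,fy=2.6,interpolation=cv2.INTER_CUBIC))
m=[w(RACK,(-.03,yy,z)) for yy,z in((.083,.085),(.09,.1),(.06,.1))]
print([proj(c,X) for X in m]); stat()
E
```

```text
rackA 0.08 [468.8927 162.3089]
rackA -0.08 [459.4122 356.9375]
rackB 0.08 [475.4542 165.2938]
rackB -0.08 [463.653  375.8572]
0.08 top crop [425.0328 137.5279] scene crop [251.5679 226.2546]
-0.08 top crop [573.9707 118.6675] scene crop [ 80.6537 305.6107]
[array([257.911 , 116.0838]), array([257.6819, 104.9119]), array([257.8016, 152.7158])]
t 16.1167 tcp [ 0.5693 -0.2054  0.111 ] F [-2.6481 12.0829  8.1147] op 0.10680934517260826
```

View pics/in1c.png

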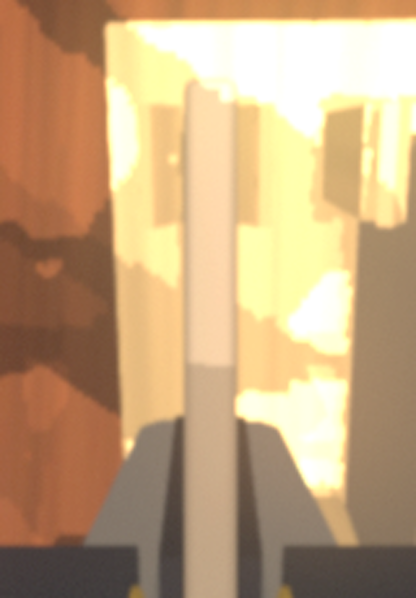

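```bash
cat >> h.py <<'E'
def unproj(c,px,z):
    r=c["R"].T@np.array([(px[0]-c["cx"])/c["fx"],(px[1]-c["cy"])/c["fy"],1]); C=-c["R"].T@c["t"]; return C+r*(z-C[2])/r[2]
def inframe(p,X):
    c,s=np.cos(p[2]),np.sin(p[2]); d=X[:2]-np.array(p[:2]); return np.array([c*d[0]+s*d[1],-s*d[0]+c*d[1]])
E
python3 - <<'E'
from h import *
c=pickle.load(open("pics/in1.pkl","rb"))
q=lambda u,v:(180+u/2.6-.3,60+v/2.6-.3)
for n,u,v,z in [("panel top end",210,84,.158),("guide outer",170,103,.1),("guide inner",170,227,.1),("flare L",152,165,.1),("flare R",260,165,.1),("panel L",187,165,.158),("panel R",235,165,.158),("base corner",107,22,.015),("rear panel L?",355,230,.115)]:
    print(n,inframe(RACK,unproj(c,q(u,v),z)))
print("tcp",inframe(RACK,np.array(bot.current_ee_pos())))
c=pickle.load(open("pics/rackB.pkl","rb"))
print("held end in rackB",inframe(RACK,unproj(c,(392/1.5,165/1.5),.287)), inframe(RACK,np.array([.5703,-.212])))
E
```

```text
panel top end [-0.0283  0.094 ]
guide outer [-0.0378  0.0933]
guide inner [-0.0383  0.0637]
flare L [-0.0425  0.0789]
flare R [-0.016   0.0789]
panel L [-0.0321  0.0812]
panel R [-0.0241  0.0812]
base corner [-0.0634  0.123 ]
rear panel L? [0.0052 0.0649]
tcp [-0.0301  0.0077]
held end in rackB [-0.0276  0.0803] [-0.0298  0.001 ]
```

The panel has pitched in the grip: the image width of its top edge shows the +y end is lower. I'll firm the grip, lift clear, and measure the pitch from the scene camera.

```bash
cat >> h.py <<'E'
def onplane(c,px,p,xr):
    "intersect pixel ray with the vertical plane x=xr of frame p; returns (y,z) in that frame"
    r=c["R"].T@np.array([(px[0]-c["cx"])/c["fx"],(px[1]-c["cy"])/c["fy"],1]); C=-c["R"].T@c["t"]
    n=np.array([np.cos(p[2]),np.sin(p[2]),0]); k=(xr-n@(C-np.array([p[0],p[1],0])))/(n@r); X=C+k*r
    return np.array([inframe(p,X)[1],X[2]])
E
python3 - <<'E'
from h import *
import fit as f
c=f.d["scene"]
l=onplane(c,(130+110/4,215+157/4),RACK,-.03); r=onplane(c,(130+342/4,215+70/4),RACK,-.03)
print(l,r,r-l,np.arctan2(r[1]-l[1],r[0]-l[0]))
bot.set_gripper(0,50)
P=np.array(bot.current_ee_pos()); bot.line_to([.5695,-.209,.24],max_speed=.12); bot.hold(.3); stat()
c=bot.read_camera("scene"); pickle.dump(c,open("pics/s3.pkl","wb"))
cv2.imwrite("pics/s3.png",cv2.resize(c["pixels"][160:310,120:290],None,fx=4,fy=4,interpolation=cv2.INTER_CUBIC))
E
```

```text
[-0.07    0.1809] [0.0877 0.1618] [ 0.1576 -0.0191] -0.12045409250005468
t 17.8667 tcp [ 0.5694 -0.2089  0.2396] F [ 0.9969 -0.0034 -2.8424] op 0.10507621800801782
```

View pics/s3.png

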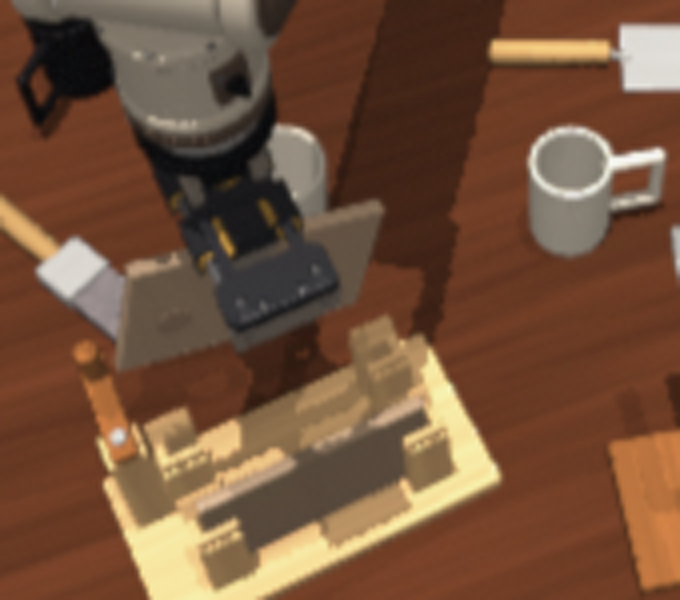

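The whole panel is now visible: top corners at (128,268) and (382,206), bottom left (119,368). The fixed rear panel's front top corners are at (204,517) and (424,411). Next I'll compute the pitch and the offsets relative to the rack.

```bash
python3 - <<'E'
from h import *
c=pickle.load(open("pics/s3.pkl","rb")); q=lambda u,v:(120+u/4-.4,160+v/4-.4)
tl,tr,bl=[onplane(c,q(*p),RACK,-.025) for p in((130,272),(382,210),(119,368))]
print("top L",tl,"R",tr,"bot L",bl,"pitch",np.arctan2(*(tr-tl)[::-1]),"side",np.arctan2(*(tl-bl)[::-1])-np.pi/2,"len",np.linalg.norm(tr-tl),np.linalg.norm(tl-bl))
rl,rr=[onplane(c,q(*p),RACK,.035) for p in((204,517),(424,411))]; print("rear",rl,rr,(rl+rr)/2)
print("tcp",inframe(RACK,np.array(bot.current_ee_pos())))
# same rear panel and tool pitch seen from top camera
t=bot.read_camera("top"); im=t["pixels"]; pickle.dump(t,open("pics/t3.pkl","wb"))
cp=lambda y0,y1,x0,x1,s:cv2.resize(im[y0:y1,x0:x1],None,fx=s,fy=s,interpolation=cv2.INTER_CUBIC)
a=-.2+0
for ph in (.1,.15,.2,.25):
    print(ph,bot.inverse_kinematics([.5695,-.209,.1],(R.from_rotvec(ph*np.array([np.cos(.101),np.sin(.101),0]))*R.from_rotvec(down(.101))).as_rotvec()))
E
```

```text
top L [-0.0597  0.314 ] R [0.0922 0.2673] bot L [-0.0855  0.2186] pitch -0.298113101035999 side -0.26438007106140615 len 0.15888466221818326 0.09879906977046639
rear [-0.073   0.1027] [0.0833 0.1074] [0.0052 0.1051]
tcp [-0.0303  0.0041]
0.1 [-0.5925  0.384   1.5631  0.0807  1.2595 -0.7207]
0.15 [-0.6123  0.4048  1.54    0.1176  1.2972 -0.7508]
0.2 [-0.6314  0.4271  1.5163  0.1525  1.3356 -0.7783]
0.25 [-0.6498  0.4507  1.492   0.1855  1.3746 -0.8031]
```

Pitch is −0.28 rad (edge lengths 159 and 99 mm check against 160 and 100). The slot sits about +4 mm in y from my rack estimate, which both cameras agree on. I'll tilt the tool +0.28 rad about the jaw axis to level the panel, then correct y.

```bash
cat >> h.py <<'E'
A=RACK[2]; UX=np.array([np.cos(A),np.sin(A)]); UY=np.array([-UX[1],UX[0]])
def tilt(ph,a=A): return (R.from_rotvec(ph*np.array([np.cos(a),np.sin(a),0]))*R.from_rotvec(down(a))).as_rotvec()
def rk(x,y): return np.array(RACK[:2])+x*UX+y*UY
E
python3 - <<'E'
from h import *
p=rk(-.0305,.0083)
bot.line_to([*p,.24],rot=tilt(.28),max_speed=.06); bot.line_to([*p,.175],max_speed=.1); bot.hold(.4); stat()
c=bot.read_camera("scene"); pickle.dump(c,open("pics/s4.pkl","wb"))
a=cv2.resize(c["pixels"][190:310,125:255],None,fx=4.6,fy=4.6,interpolation=cv2.INTER_CUBIC)[:552]
c=bot.read_camera("wrist"); pickle.dump(c,open("pics/w4.pkl","wb")); b=cv2.resize(c["pixels"][40:316,210:310],None,fx=2,fy=2,interpolation=cv2.INTER_CUBIC)
print(a.shape,b.shape); cv2.imwrite("pics/m4.png",np.hstack([a,b])); print(inframe(RACK,np.array(bot.current_ee_pos())))
E
```

```text
t 19.6 tcp [ 0.5689 -0.2049  0.1753] F [-0.3427  1.2321 -2.7918] op 0.10867240115271208
(552, 598, 3) (552, 200, 3)
[-0.0305  0.0083]
```

View pics/m4.png

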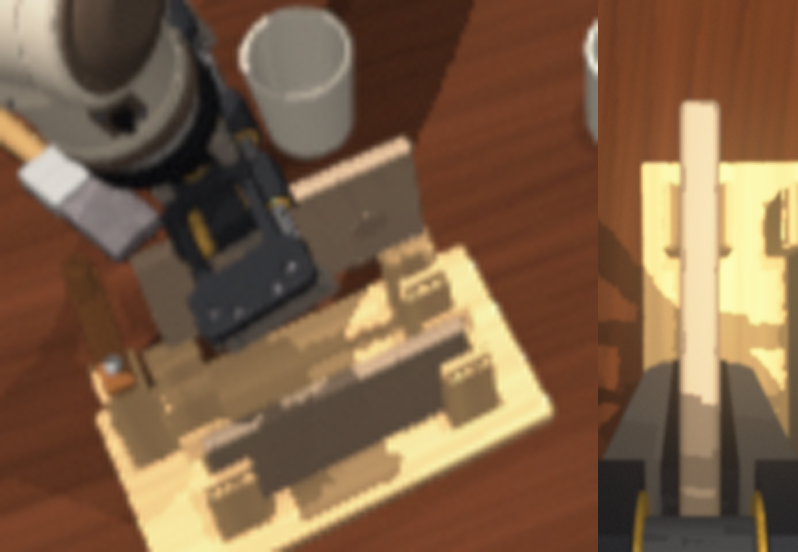

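```bash
python3 - <<'E'
from h import *
c=pickle.load(open("pics/s4.pkl","rb")); q=lambda u,v:(125+u/4.6-.4,190+v/4.6-.4)
for n,p,xr in [("TL",(135,264),-.025),("TR",(412,152),-.025),("BR",(428,238),-.025),("BL",(180,345),-.025),("rearL",(210,458),.035),("rearR",(469,340),.035)]:
    print(n,onplane(c,q(*p),RACK,xr))
c=pickle.load(open("pics/w4.pkl","rb")); q=lambda u,v:(210+u/2-.25,40+v/2-.25)
zt=.1753+.0495
for n,p,z in [("end",(101,102),zt),("guide out",(75,182),.1),("guide in",(75,250),.1),("L",(69,215),.1),("R",(130,215),.1),("pL",(82,215),zt),("pR",(120,215),zt)]: print(n,inframe(RACK,unproj(c,q(*p),z)))
E
```

```text
TL [-0.0716  0.2302]
TR [0.0862 0.2216]
BR [0.0886 0.1201]
BL [-0.0651  0.1253]
rearL [-0.0741  0.1018]
rearR [0.0856 0.098 ]
end [-0.0286  0.0859]
guide out [-0.0409  0.0928]
guide in [-0.041   0.0608]
L [-0.0438  0.0773]
R [-0.0151  0.0773]
pL [-0.0333  0.0582]
pR [-0.024   0.0582]
```

Level now, slight residual pitch (−0.03) and about 2.5 mm too far in +y. I'll correct both and insert.

```bash
cat > ins.py <<'E'
from h import *
import sys
def insert(z,xr,yr,ph,zmin,F0,fmax=8):
    while z>zmin:
        z-=.006 if z>.085 else .003
        bot.line_to([*rk(xr,yr),z],rot=tilt(ph),max_speed=.05)
        F=np.array(bot.current_contact_force())-F0; fx,fy=F[:2]@UX,F[:2]@UY
        print(round(z,4),"f",round(fx,1),round(fy,1),round(F[2],1),"rk",round(xr,4),round(yr,4))
        if F[2]>fmax: break
        xr+=np.clip(fx*.0002,-.0008,.0008); yr+=np.clip(fy*.0003,-.0015,.0015) if abs(fy)>2 else 0
    bot.hold(.2); stat(); print(np.array(bot.current_ft_torque()))
E
python3 - <<'E'
from ins import *
bot.line_to([*rk(-.031,.0058),.16],rot=tilt(.31),max_speed=.05); bot.hold(.3)
F0=np.array(bot.current_contact_force()); stat(); print(np.array(bot.current_ft_torque()))
insert(.16,-.031,.0058,.31,.060,F0)
E
```

```text
t 20.4583 tcp [ 0.5688 -0.2074  0.1604] F [ 0.1001  0.0663 -3.5954] op 0.10783354615806062
[-0.302  -0.1318  0.0298]
0.154 f -0.1 -0.7 1.1 rk -0.031 0.0058
0.148 f -0.8 -0.5 0.8 rk -0.031 0.0058
0.142 f -0.1 -0.2 1.5 rk -0.0312 0.0058
0.136 f -0.3 0.2 1.8 rk -0.0312 0.0058
0.13 f 0.3 -0.1 0.9 rk -0.0313 0.0058
0.124 f -0.3 -0.4 0.4 rk -0.0312 0.0058
0.118 f 0.9 0.1 0.6 rk -0.0313 0.0058
0.112 f 0.3 0.1 1.3 rk -0.0311 0.0058
0.106 f 0.3 -0.1 1.4 rk -0.031 0.0058
0.1 f -0.8 -0.1 1.6 rk -0.031 0.0058
0.094 f 0.1 -1.3 0.6 rk -0.0311 0.0058
0.088 f 0.1 -0.2 1.1 rk -0.0311 0.0058
0.082 f 0.5 0.2 0.9 rk -0.0311 0.0058
0.079 f -0.0 -0.4 1.6 rk -0.031 0.0058
0.076 f -0.0 0.4 1.3 rk -0.031 0.0058
0.073 f 0.0 0.4 0.7 rk -0.031 0.0058
0.07 f 0.4 0.3 1.7 rk -0.031 0.0058
0.067 f -0.6 0.1 1.4 rk -0.0309 0.0058
0.064 f -2.9 3.4 12.1 rk -0.031 0.0058
t 25.625 tcp [ 0.5689 -0.2069  0.0661] F [-3.0836  4.4411  8.188 ] op 0.1101553265503567
[ 0.3483  0.5162 -0.0468]
```

The panel slid down freely, and floor contact came at the expected height. I'll settle it and release, back out, and locate the knob from the existing pictures.

```bash
python3 - <<'E'
from h import *
bot.set_gripper(0,6); bot.hold(.15); stat()
bot.set_gripper(.4); bot.hold(.1); stat()
P=np.array(bot.current_ee_pos()); bot.line_to([P[0],P[1],.2],max_speed=.15); stat()
c=pickle.load(open("pics/rackA.pkl","rb"))
d=inframe(RACK,unproj(c,(391/1.5,393/1.5),.131)); k=inframe(RACK,unproj(c,(325/1.5,408/1.5),.159)); print("A pivot",d,"knob",k,"ang",np.arctan2(-(k-d)[0],(k-d)[1]),np.hypot(*(k-d)))
c=pickle.load(open("pics/s3.pkl","rb")); q=lambda u,v:(120+u/4-.4,160+v/4-.4)
d=inframe(RACK,unproj(c,q(117,436),.131)); k=inframe(RACK,unproj(c,q(86,350),.159)); print("s3 pivot",d,"knob",k,"ang",np.arctan2(-(k-d)[0],(k-d)[1]),np.hypot(*(k-d)))
E
```

```text
t 25.9917 tcp [ 0.5688 -0.207   0.0642] F [0.3016 3.3691 2.2896] op 0.10870969133007609
t 26.6583 tcp [ 0.5685 -0.2074  0.064 ] F [-0.2604  0.2194 -0.0732] op 0.3983212232242306
t 27.7167 tcp [ 0.568  -0.207   0.1988] F [ 1.0437  0.2502 -0.0664] op 0.3964165063601091
A pivot [-0.0288 -0.1053] knob [-0.0797 -0.1016] ang 1.4985366504393383 0.051045578387618425
s3 pivot [-0.0291 -0.1031] knob [-0.0806 -0.1002] ang 1.5139833400634193 0.05155901592939361
```

```bash
python3 - <<'E'
from h import *
piv=np.array([-.0305,-.104])
def K(th): return rk(*(piv+.052*np.array([-np.sin(th),np.cos(th)])))
th=1.505
bot.goto([*K(th),.205],down(A+th)); bot.set_gripper(.5); bot.hold(.1); stat()
z=.205
bot.line_to([*K(th),.165],max_speed=.1)
bot.line_to([*K(th),.138],max_speed=.06); stat()
if bot.current_contact_force()[2]<5:
    bot.set_gripper(0,12); stat()
    F0=np.array(bot.current_contact_force())
    while th>-.06:
        th=max(th-.13,-.07) if th>.1 else th-.04
        bot.line_to([*K(th),.138],rot=down(A+th),max_speed=.06)
        F=np.array(bot.current_contact_force())-F0; t=np.array([*( UX*np.cos(th)+UY*np.sin(th))]); rd=-UX*np.sin(th)+UY*np.cos(th)
        print(round(th,3),"tang",round(F[:2]@t,1),"rad",round(F[:2]@rd,1),"fz",round(F[2],1))
        if np.linalg.norm(F)>22: break
    stat(); print(inframe(RACK,np.array(bot.current_ee_pos())))
E
```

```text
t 29.5417 tcp [ 0.5282 -0.3184  0.205 ] F [ 0.0106 -0.0865  0.292 ] op 0.5005375626752766
t 30.6917 tcp [ 0.5281 -0.3183  0.1378] F [-0.3488 -0.0689  0.9872] op 0.4987341889097841
t 31.25 tcp [ 0.5282 -0.3185  0.1382] F [0.2863 0.1589 0.3889] op 0.1686066771530152
1.375 tang -0.0 rad 1.0 fz 1.4
1.245 tang -0.8 rad 2.2 fz 1.6
1.115 tang 0.6 rad 3.7 fz 3.6
0.985 tang 0.0 rad 4.9 fz 5.4
0.855 tang 0.1 rad 6.1 fz 5.6
0.725 tang -1.0 rad 5.8 fz 6.1
0.595 tang -1.0 rad 7.0 fz 5.5
0.465 tang -1.8 rad 7.1 fz 5.0
0.335 tang -1.1 rad 5.9 fz 5.9
0.205 tang -1.4 rad 6.0 fz 6.5
0.075 tang -2.6 rad 6.7 fz 5.2
0.035 tang -2.0 rad 6.3 fz 6.4
-0.005 tang -4.3 rad 5.7 fz 5.6
-0.045 tang -9.5 rad 5.9 fz 9.2
-0.085 tang -16.5 rad 4.6 fz 12.1
t 35.3667 tcp [ 0.5755 -0.264   0.1379] F [-16.2909   4.4854  12.4941] op 0.17224307381294898
[-0.0299 -0.0512]
```

The keeper turned smoothly and met its stop, with the tangential force rising to 16 N at 0 rad. I'll release it, then pick the mug and thread the handle over the hook tip, and check before lowering.

```bash
cat >> h.py <<'E'
def hk(x,y): return w(HOOK,(x,y,0))[:2]
E
python3 - <<'E'
from h import *
piv=np.array([-.0305,-.104])
th=-.02; bot.line_to([*rk(*(piv+.052*np.array([-np.sin(th),np.cos(th)]))),.138],rot=down(A+th),max_speed=.04)
bot.set_gripper(.45); P=np.array(bot.current_ee_pos()); bot.line_to([P[0],P[1],.22],max_speed=.15); stat()
bot.goto([.47,.03,.22],down(MUG[2])); bot.set_gripper(1.0)
bot.goto([MUG[0],MUG[1],.13],down(MUG[2])); bot.line_to([MUG[0],MUG[1],.053],max_speed=.1); bot.hold(.1); stat()
bot.set_gripper(0,40); stat()
P=np.array(bot.current_ee_pos()); bot.line_to([P[0],P[1],.14],max_speed=.1); bot.hold(.1); stat()
h=HOOK[2]; dz=.053
bot.goto([*hk(-.165,-.048),.177+dz],down(h)); bot.hold(.2); stat()
F0=np.array(bot.current_contact_force())
for x in (-.145,-.125,-.11,-.095,-.08,-.070):
    bot.line_to([*hk(x,-.048),.177+dz],max_speed=.06)
    F=np.array(bot.current_contact_force())-F0; print(x,F)
    if np.linalg.norm(F)>5: break
bot.hold(.3); stat()
for n in("scene","top"): pickle.dump(bot.read_camera(n),open(f"pics/{n}5.pkl","wb"))
S=pickle.load(open("pics/scene5.pkl","rb")); T=pickle.load(open("pics/top5.pkl","rb"))
hp=[w(HOOK,(x,0,z)) for x,z in((-.094,.234),(0,.23),(-.07,.219))]
print([proj(S,X) for X in hp],[proj(T,X) for X in hp])
f=lambda c,p,s,hw,hh:cv2.resize(c["pixels"][int(p[1])-hh:int(p[1])+hh,int(p[0])-hw:int(p[0])+hw],(400,300),interpolation=cv2.INTER_CUBIC)
a=f(S,proj(S,hp[2]),5,40,30); b=f(T,proj(T,hp[2]),5,40,30)
r=w(RACK,(-.03,-.03,.11)); cc=f(S,proj(S,r),4,56,42); dd=f(T,proj(T,r),4,56,42)
cv2.imwrite("pics/m5.png",np.vstack([np.hstack([a,b]),np.hstack([cc,dd])]))
E
```

```text
t 36.8667 tcp [ 0.5756 -0.2645  0.219 ] F [ 0.3619  0.006  -0.0716] op 0.44641039374394553
t 40.3917 tcp [0.4698 0.0479 0.0539] F [0.2889 0.3379 0.073 ] op 1.0003969589254187
t 40.9667 tcp [0.4688 0.048  0.053 ] F [-1.0861 -0.5886  1.3248] op 0.6560213511913185
t 42.0833 tcp [0.4681 0.0481 0.1391] F [ 0.3976 -0.2586 -1.5369] op 0.654707075291954
t 42.8417 tcp [0.546  0.0213 0.2278] F [-0.5747 -0.1333 -1.8502] op 0.6532939763677706
-0.145 [0.4131 0.52   0.0326]
-0.125 [0.3864 1.9311 0.414 ]
-0.11 [0.0635 1.3407 0.0877]
-0.095 [ 0.4013  0.4754 -0.0803]
-0.08 [1.1092 0.5799 0.3031]
-0.07 [ 0.537   0.0515 -0.1346]
t 45.625 tcp [0.6413 0.0035 0.2301] F [-0.4893 -0.8805 -2.6679] op 0.6552003312823291
[array([290.5285, 216.3707]), array([300.0261, 250.4437]), array([292.4344, 227.5862])] [array([236.0592, 134.8262]), array([241.2936, 103.9872]), array([237.6727, 128.1003])]
```

View pics/m5.png

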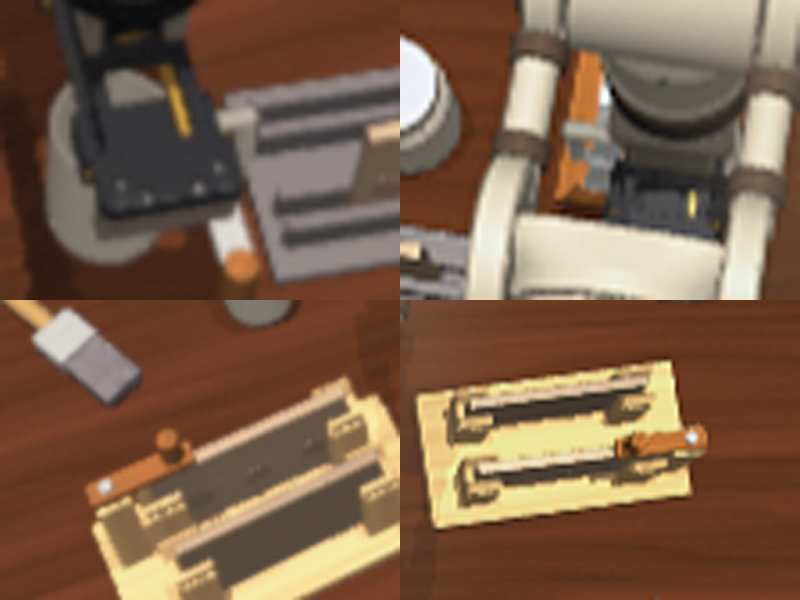

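Top row: the handle crosses the hook strap behind the upturned tip, with clearance on both sides. Bottom row: the panel sits level with the rear one and the keeper lies along it over its end. Now lower the mug, then ease it into its hanging tilt.

```bash
python3 - <<'E'
from h import *
F0=np.array(bot.current_contact_force()); z=.230; W=2.2
while z>.192:
    z-=.003; bot.line_to([*hk(-.070,-.048),z],max_speed=.04); F=np.array(bot.current_contact_force())-F0
    if z<.21: print(round(z,3),F)
    if F[2]>2.5: break
bot.hold(.15); stat(); z0=z
bot.set_gripper(0,5); bot.hold(.1); stat()
for ph in np.radians(np.arange(4,46,4)):
    y=-.048*np.cos(ph)-.002*np.sin(ph); dz=-.048*np.sin(ph)+.002*np.cos(ph)-.002
    bot.line_to([*hk(-.070,y),z0+dz],max_speed=.05); F=np.array(bot.current_contact_force())
    print(round(np.degrees(ph)),F,round(bot.current_opening(),3))
    if np.linalg.norm(F)>9: break
bot.hold(.2); stat()
E
```

```text
0.209 [ 0.6605  0.3755 -0.7967]
0.206 [-0.1215  0.5347 -1.36  ]
0.203 [-1.2555  1.6063 -0.068 ]
0.2 [-1.7526  0.2681  4.9972]
t 48.375 tcp [0.642  0.0033 0.2012] F [-1.3891 -0.6626  6.0404] op 0.6548875651824935
t 48.6917 tcp [0.6415 0.0035 0.1996] F [ 0.9011 -1.0814  0.2606] op 0.656033274057679
4 [ 0.1284 -0.8474 -1.0855] 0.657
8 [-0.6061 -0.0385 -1.6067] 0.66
12 [ 0.758  -0.0207 -1.0241] 0.655
16 [ 0.121   0.4746 -1.5995] 0.657
20 [ 0.7669  0.2611 -0.7712] 0.658
24 [-0.3115 -0.0701 -0.4427] 0.653
28 [-0.4454 -0.2206 -0.363 ] 0.655
32 [-0.7338 -0.5663 -0.6524] 0.657
36 [-0.4133 -1.0897 -0.8275] 0.658
40 [-0.4962 -0.3278 -1.2984] 0.657
44 [ 0.505  -1.3114 -0.008 ] 0.66
t 51.6417 tcp [0.6435 0.0154 0.1659] F [-0.4622 -0.4028 -0.7205] op 0.6572894909456939
```

```bash
python3 - <<'E'
from h import *
bot.set_gripper(.85); stat()
P=np.array(bot.current_ee_pos()); bot.line_to([P[0],P[1],.30],max_speed=.12); stat()
bot.goto([.50,-.10,.33],down(0)); bot.hold(1.0); stat()
a=bot.read_camera("scene"); bot.hold(.5); b=bot.read_camera("scene"); t=bot.read_camera("top")
for n,c in(("sE",a),("sF",b),("tE",t)): pickle.dump(c,open(f"pics/{n}.pkl","wb"))
print("moving px",(np.abs(a["pixels"].astype(int)-b["pixels"]).max(2)>40).sum())
import fit as f
# new bright (white) pixels vs start near the hook, in both views
for n,c in(("scene",b),("top",t)):
    d0=f.d[n]["pixels"].astype(int); d1=c["pixels"].astype(int)
    wh=lambda d:(d.min(2)>95)&(d.max(2)-d.min(2)<40)
    p=proj(c,w(HOOK,(-.07,-.02,.19))); x,y=p.astype(int); m=np.zeros(wh(d1).shape,bool); m[y-35:y+35,x-35:x+35]=1
    new=wh(d1)&~wh(d0)&m; k,l,st,ce=cv2.connectedComponentsWithStats(new.astype(np.uint8)); i=1+np.argmax(st[1:,4]) if k>1 else 0
    print(n,"pred hook",p,"new white blob",st[i],ce[i])
    for nm,X in (("mug old",w(MUG,(0,0,.05))),("floor under",np.array([*hk(-.07,-.048),.04])),("hung axis pt",np.array([*hk(-.07,-.034),.18]))): print(nm,proj(c,X))
cv2.imwrite("pics/final.png",cv2.resize(b["pixels"][170:330,130:390],None,fx=3,fy=3,interpolation=cv2.INTER_CUBIC))
E
```

```text
t 52.0917 tcp [0.6437 0.0154 0.1662] F [ 0.0296 -0.2717  1.2267] op 0.8470903770628863
t 53.3583 tcp [0.6432 0.0154 0.2987] F [ 0.2667  0.0811 -0.4041] op 0.8480910770044702
t 55.1333 tcp [ 0.5  -0.1   0.33] F [0.3993 0.6196 0.0722] op 0.850130478139912
moving px 1
scene pred hook [283.93   234.5828] new white blob [266 225  31  28 612] [279.951  240.0196]
mug old [262.4324 207.1599]
floor under [271.0396 262.0583]
hung axis pt [278.372  237.4058]
top pred hook [244.7502 131.5224] new white blob [222 123  38  21 554] [243.139  133.1516]
mug old [242.4311 194.2767]
floor under [254.576  143.5199]
hung axis pt [249.4202 133.0195]
```

The white blob sits at the predicted hanging point in both views (scene 280,240 against a predicted 278,237; on the table it would be 271,262). Nothing is moving, so I'm handing in.

```bash
python3 -c "
from workcell import bot
bot.job_done(); print(bot.current_clock())"
```

```text
the job is handed in; nothing more can be done
the job is handed in; nothing more can be done
```

The job is handed in at about 56 s of the 72 s allowed. The long panel is in the free front slot with the keeper closed over it, and the mug hangs on the hook.

- **Panel:** It pitched about 0.28 rad in the grip, and the first two insertion tries stopped at about 12 N on the end stop. I lifted it out, tilted the tool to level it and moved it about 2 mm along the slot. It then slid in freely and met the floor at the expected height, and the picture taken afterwards shows it seated level with the rear panel.
- **Keeper:** I turned it by its knob until it met its stop, with the force rising to about 16 N. The same picture shows it lying along the panel's top edge.
- **Mug:** I threaded the handle over the hook tip, lowered it to contact at the expected height, eased it to about 44° of tilt and released it. After release, a pixel check in two cameras put it at the hanging position and not on the table. Nothing moved over half a second.

**Not confirmed:** the 12-picture limit blocked my last visual look, so the mug's final state rests on that pixel check. I made no separate final check of the short panel, cup, bowl and jar, though no unexpected contact force was recorded. My first rack estimate was about 4 mm off along the slot, which added to the failed tries.

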